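Hang the slotted filter plate on its stand pin

TASK

Take the amber filter plate out of its grooved rest and hang it on the stand: bring it in from the side so that the headed pin runs along the plate's slot, then lower it until the notch at the slot's inner end sits on the pin, and let it hang there level and still. Somebody has re-clamped the pin at a height nobody noted, so find it by feel; work gently, do not push hard against or drop the plate onto the stand, and leave the other things on the bench where they are.

Things in the scene. Friction and masses are not known exactly. Their poses are not given: they have to be found in the camera images.
- tab (a point): Centre of the red grip tab on top of the filter plate: grasp here. Tab 12 mm thick (x), 34 wide (y), 55 tall. Axes are the plate's: x through its thickness, y along its width, z up. Under the tab hangs an aluminium plate 6 mm thick, 92 tall, on the tab's middle plane, from y = -45 to +41.5 mm, its lower edge 119.5 mm below this point, with a 46 mm round amber filter. About 0.2 kg (0.14 to 0.28).
- slot_seat (a point): Where the pin's axis lies when the plate hangs seated; plate's middle plane, 44.5 mm under tab, same axes. Slot: level channel 14 mm high, open at the plate's -y edge, inner end wall at y = +6.5 mm; floor 17 mm and ceiling 3 mm below this point. At the inner end a notch (y = -6.5 to +6.5 mm) rises 8 mm from the slot's ceiling; its top is 5 mm above this point.
- plate: The filter plate; origin at the middle of its lower edge, 75 mm below slot_seat, same axes. It starts upright in the rest's groove.
- rest: Grey fixed rest block, 110 mm long (y), 75 mm wide at its foot, 32 mm tall; origin under its centre. Along its top a groove 7.5 mm wide, 20 mm deep, floor 12 mm over the bench, holds the plate's lower edge: lift the plate straight up 30 mm to clear it.
- stand: The fixed stand; origin under its column on the bench, x the way the pin points, z up. Base 110 mm wide, 14 thick, from x = -60 to +70 mm; column 24 x 24 mm, up to 124 mm over the bench. A black carriage, 36 x 36 mm, from 32 mm below to 10 mm above the pin's axis, is clamped on the column and carries the pin; normal forces do not shift it.
- pin_mid (a point): Stand's axes; 24 mm ahead of the column's axis, 130 mm over the bench. The real pin's middle is straight above or below, up to 15 mm (unmeasured). Pin 10 mm thick, level along x, 12 mm free between the carriage and a red head 22 mm across, 5 thick; this point is midway. The plate hangs there, its x the same way as the stand's; so it comes in from the stand's +y side, moving to -y.
- eyepiece: Bystander: black microscope eyepiece standing on the bench, 32 mm across, 46 mm tall; origin at the centre of its underside.
- objective: Bystander: brass microscope objective standing on the bench, 26 mm across, 42 mm tall; origin at the centre of its underside.
- oil: Bystander: small amber immersion-oil bottle, 28 mm across, 50 mm tall; origin at the centre of its underside.
- slidebox: Bystander: closed wooden slide box, 85 x 50 x 32 mm; origin at the centre of its underside.

How it is judged:
By the outcome, as a careful person would: the job done as asked, in the order asked, and still so for the second after the job is handed in, with the robot touching nothing.
It also fails if it takes over 64 s, if anything falls off the work surface, if the arm or the gripper's body presses on something with over 40 N, if the wrist force passes 120 N, or if a joint passes its speed limit or range.

ROBOT

A 6-joint arm with a two-finger parallel gripper is mounted at the origin on the work surface. World frame = base frame: x ahead of the robot, y to its left, z up, the work surface at z = 0. Lengths are in m, angles in rad, forces in N, time in s.
With the tool pointing down it reaches from about 0.325 to 0.85 m from the base axis. Payload 15.5 kg.
Tool frame: the origin (TCP) lies where the fingers leave the gripper's body, on its centre line; the fingertips stand 78 mm ahead of it and the grasp point (between the pads) lies 60 mm ahead of it; z points along the fingers, y is the line along which they close (so a half turn about z gives the same grasp; the last joint's range is limited). The gripper opens to 91 mm and grips with 3 to 60 N. Pads are 32 mm wide; open, the fingers measure 118 mm over their backs; the gripper's body (76 mm by 178 mm) begins 60 mm behind the grasp point.
Start: joints at [1.224, 0.494, 1.345, -0, 1.302, -0.096], TCP at [0.155, 0.605, 0.292] pointing down, gripper open.
Joint ranges: [-2.91, 2.91], [-0.82, 2.16], [0.22, 2.67], [-1.22, 4.37], [0.12, 2.79], [-3.08, 3.08]. Speed limits (rad/s): [1.89, 1.89, 2.57, 3.01, 3.01, 3.01].

INTERFACE

Orientations are given as a rotation vector (axis times angle).
In Python, from rig import * gives the robot as it stands. The module is installed in compiled form; this text tells all that it offers.
- The arm moves only by the tool send_rows, never from a script. Its argument "rows" is a list of rows, each a list of 3 entries, a list of its own where there are three numbers: the finger opening in cm, from 0 to 9.12, then the shift along the tool's x, y, z in cm, then the turn, a rotation vector about the tool's x, y, z in degrees. In form: [[jaw, [dx, dy, dz], [ax, ay, az]], ...]. A call has 1 to 12 rows; each row is the pose to reach, as a shift and turn from the pose commanded when the call began, along the tool's axes at that moment; what a row does not reach only later rows make up. A row lasts 1/10 s, in which the tool goes at most 50 mm and 8.59 degrees, less where a joint would pass 70% of its speed; a pose out of reach is approached as far as the arm can. A call with a gripper value outside its range is refused whole. The fingers move at their own pace and stop on an object; "grip_force" is the grip in N (left out, the last holds). Time passes only in rows, so rows that repeat a pose let the fingers close. It gives the time, the measured TCP pose, the force and the opening at its end, in the units of the state.
- state(): the state, without advancing time (a new reading comes with each control period).
- snapshot(name): name is "side" or "top" or "wrist"; returns the picture (384x512x3 uint8, red, green, blue); there is no depth.
- camera_info(name): a dict with "K" (3x3 intrinsics, pixels), "origin" and "orientation" of the camera in the world; the wrist camera has in their place "hand_eye" (4x4, takes a point from camera to tool coordinates, whose origin is the TCP and whose axes are the flange's). Camera axes: x right, y down, z forward; pixel columns grow to the right and rows downward; lengths in m; the calibration is good to about 2 mm. A picture is of the moment at which its call begins: read the wrist's pose just before it. camera_info takes no time and is no camera call.
- hand_in(): hands the job in, once; it reports no verdict.
The state is a dict: "time": time; "q": joint angles; "joint_vel": joint speeds; "tau": joint torques, N m; "eef_pos": TCP position; "tcp_rot": TCP orientation; "wrist_force": force on the tool from outside, world axes, zero at the start; "torque": the same for the moment, N m; "width": finger opening in m.
Only numpy, scipy, OpenCV 4.12 (cv2) and the standard library are available. Lean on these libraries where they do the work, as an engineer would, in place of code of your own. Each camera call takes 0.05 s, during which the arm holds its last target. There are 200 camera calls.

## Working session

There is one attempt and no reset: what is moved stays moved. The work goes in short steps, Python scripts to look and compute and a tool call to move; the robot and the scene stay as the last step left them, time stands still between calls to the robot, and variables do not carry over. Pictures are saved under pics/ and viewed, on a budget of 10 in all, crops included, one or two more only if the job needs it, and the job is handed in when it is done.

Besides the shell and the picture viewer there is one more tool, called as a command line: name --argument value ..., lists and objects as JSON in quotes. send_rows: Moves the arm, as the interface text tells. Its arguments: {"type":"object","properties":{"rows":{"type":"array"},"grip_force":{"type":"number"}},"required":["rows"]}

```bash
mkdir -p pics; cat > h.py <<'E'
from rig import *
import numpy as np, cv2
from scipy.spatial.transform import Rotation as R
def campose(n,s=None):
    c=camera_info(n); K=np.array(c["K"])
    if n=="wrist":
        H=np.array(c["hand_eye"]); T=np.eye(4); T[:3,:3]=R.from_rotvec(s["tcp_rot"]).as_matrix(); T[:3,3]=s["eef_pos"]
        M=T@H; return K,M[:3,:3],M[:3,3]
    o=np.array(c["orientation"],float)
    Rm=o if o.shape==(3,3) else R.from_rotvec(o).as_matrix() if o.size==3 else R.from_quat(o).as_matrix()
    return K,Rm,np.array(c["origin"])
def ray(P,u,v):
    K,Rm,o=P; d=Rm@np.linalg.solve(K,[u,v,1]); return o,d/np.linalg.norm(d)
def onz(P,u,v,z):
    o,d=ray(P,u,v); return o+d*(z-o[2])/d[2]
def proj(P,X):
    K,Rm,o=P; p=K@(Rm.T@(np.array(X)-o)); return p[:2]/p[2]
def two(r1,r2):
    (a,d),(b,e)=r1,r2; A=np.stack([d,-e],1); t=np.linalg.lstsq(A,b-a,rcond=None)[0]
    p,q=a+d*t[0],b+e*t[1]; return (p+q)/2,np.linalg.norm(p-q)
def snap(n,f):
    im=snapshot(n); cv2.imwrite("pics/"+f,cv2.cvtColor(im,cv2.COLOR_RGB2BGR)); return im
E
python3 - <<'E'
from h import *
s=state();print(s)
for n in("side","top","wrist"):
    print(n,camera_info(n)); 
    im=snap(n,n+"0.png")
a=[cv2.imread(f"pics/{n}0.png") for n in("side","top")]
E
```

```text
{'time': 0.0, 'q': array([ 1.22448925e+00,  4.94199776e-01,  1.34611812e+00,  6.09060718e-06,
        1.30249509e+00, -9.54710712e-02]), 'joint_vel': array([7.79604140e-04, 1.31153125e-03, 1.11512852e-03, 1.57154467e-05,
       1.00753437e-04, 1.34713143e-03]), 'tau': array([-1.93350002e-04, -8.78843737e+01, -3.81870675e+01,  7.10124406e-02,
        5.32619620e-02, -8.95612220e-05]), 'eef_pos': array([0.15501693, 0.60518439, 0.2916323 ]), 'tcp_rot': array([-3.92948432e-01, -3.11664508e+00,  1.86813505e-03]), 'wrist_force': array([ 0.17516076, -0.10666876,  0.3318034 ]), 'torque': array([0.0545642 , 0.00072342, 0.01051516]), 'width': 0.0910883260936655}
side {'K': array([[426.17834193,   0.        , 250.72604801],
       [  0.        , 426.17834193, 188.28135618],
       [  0.        ,   0.        ,   1.        ]]), 'origin': array([ 0.35074952, -0.61491526,  0.81819043]), 'orientation': array([-2.36081598,  0.43228066, -0.16358435])}
top {'K': array([[474.91014159,   0.        , 258.52424709],
       [  0.        , 474.91014159, 191.93544976],
       [  0.        ,   0.        ,   1.        ]]), 'origin': array([0.32511171, 0.04383596, 1.53744284]), 'orientation': array([-2.16857372,  2.12605402, -0.18781288])}
wrist {'K': array([[284.9683439 ,   0.        , 259.84405369],
       [  0.        , 284.9683439 , 195.45490702],
       [  0.        ,   0.        ,   1.        ]]), 'hand_eye': array([[-6.56086550e-05, -9.58378789e-01, -2.85499723e-01,
         8.14730250e-02],
       [ 9.99999948e-01, -1.53271566e-04,  2.84706288e-04,
         3.29233556e-04],
       [-3.16615457e-04, -2.85499690e-01,  9.58378749e-01,
        -9.26531906e-02],
       [ 0.00000000e+00,  0.00000000e+00,  0.00000000e+00,
         1.00000000e+00]])}
```

View pics/side0.png

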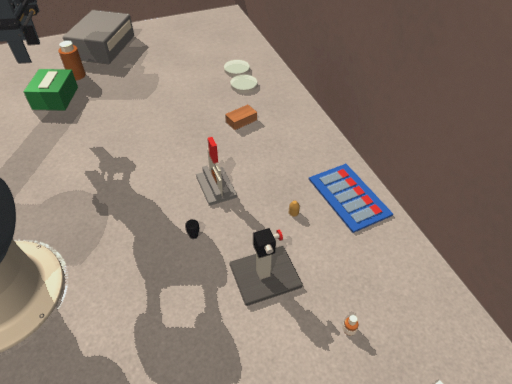

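View pics/top0.png

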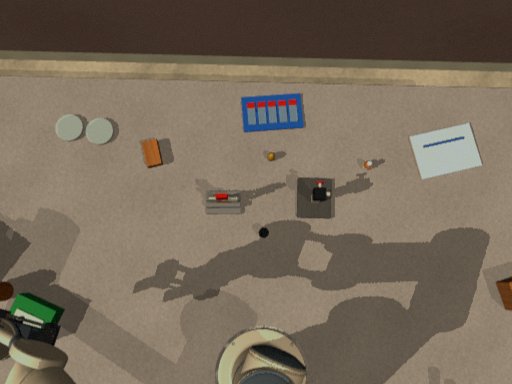

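The side view shows the rest with its red tab at about (213,150), the stand's carriage at (265,243) and the pin's red head at (280,235). In the top view the tab is at (222,197), the stand base around (315,198) and the head at (320,184).

```bash
python3 - <<'E'
from h import *
S=cv2.imread("pics/side0.png");T=cv2.imread("pics/top0.png")
Ps,Pt=campose("side"),campose("top")
def red(im,x0,y0,x1,y1):
    h=cv2.cvtColor(im,cv2.COLOR_BGR2HSV); m=cv2.inRange(h,(0,190,80),(6,255,255))|cv2.inRange(h,(174,190,80),(180,255,255))
    k=np.zeros_like(m);k[y0:y1,x0:x1]=m[y0:y1,x0:x1]
    p=np.argwhere(k)[:,::-1].astype(np.float32); return p.mean(0),p.min(0),p.max(0),cv2.minAreaRect(p)
rs=red(S,200,130,225,170);rt=red(T,205,185,245,210)
print("tab",rs,rt); print(two(ray(Ps,*rs[0]),ray(Pt,*rt[0])))
hs=red(S,270,225,290,245);ht=red(T,310,175,330,193)
print("head",hs,ht,two(ray(Ps,*hs[0]),ray(Pt,*ht[0])))
# base rect in top: dark
g=cv2.cvtColor(T,cv2.COLOR_BGR2GRAY)
for nm,(x0,y0,x1,y1),z in(("base",(285,165,345,230),.014),):
    k=np.zeros_like(g);k[y0:y1,x0:x1]=(g[y0:y1,x0:x1]<62)*255
    k=cv2.morphologyEx(k,cv2.MORPH_OPEN,np.ones((7,7)))
    c=max(cv2.findContours(k,0,2)[0],key=cv2.contourArea);r=cv2.minAreaRect(c)
    print(nm,r,[onz(Pt,*q,z).round(4) for q in cv2.boxPoints(r)],onz(Pt,*r[0],z))
# crops
a=cv2.resize(S[120:310,180:310],None,fx=3.1,fy=3.1,interpolation=2)
b=cv2.resize(T[140:240,195:345],None,fx=2.6,fy=2.6,interpolation=2)
o=np.zeros((max(a.shape[0],b.shape[0]),a.shape[1]+b.shape[1],3),np.uint8);o[:a.shape[0],:a.shape[1]]=a;o[:b.shape[0],a.shape[1]:]=b
print(o.shape);cv2.imwrite("pics/crop1.png",o)
E
```

```text
tab (array([212.78572, 149.25714], dtype=float32), array([209., 137.], dtype=float32), array([217., 161.], dtype=float32), ((212.8846435546875, 149.07693481445312), (24.43484115600586, 6.697875499725342), 82.87498474121094)) (array([221.18333, 196.15   ], dtype=float32), array([216., 194.], dtype=float32), array([227., 199.], dtype=float32), ((221.5, 196.5), (5.0, 11.0), 90.0))
(array([0.53252401, 0.13282675, 0.1329742 ]), np.float64(0.0008093803723873944))
head (array([279.83334, 234.11111], dtype=float32), array([278., 230.], dtype=float32), array([281., 239.], dtype=float32), ((279.94122314453125, 234.26473999023438), (9.216353416442871, 2.1828207969665527), 75.96376037597656)) (array([319.5, 182. ], dtype=float32), array([317., 181.], dtype=float32), array([322., 183.], dtype=float32), ((319.5, 182.0), (2.0, 5.0), 90.0)) (array([ 0.58067773, -0.1605716 ,  0.13923633]), np.float64(0.0008550927779724504))
base ((318.5, 194.5), (13.0, 13.0), 90.0) [array([ 0.5836, -0.1544,  0.014 ]), array([ 0.5845, -0.1969,  0.014 ]), array([ 0.5417, -0.1968,  0.014 ]), array([ 0.5408, -0.1545,  0.014 ])] [ 0.56264016 -0.17564301  0.014     ]
(589, 793, 3)
```

View pics/crop1.png

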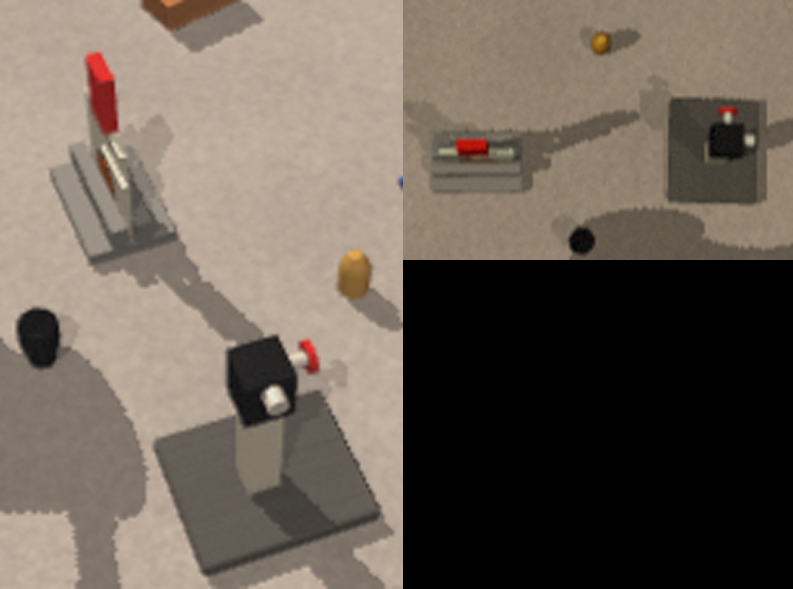

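The crop shows the slot opening at the stand-side (-y) end of the plate, so no half turn is needed. The pin head is at about z 0.135-0.14 and will be felt for. I'll move above the tab.

send_rows --rows '[[5,[-4,-3,-2],[0,0,8]],[5,[-8,-6,-2],[0,0,16]],[5,[-12,-9,-2],[0,0,24]],[5,[-16,-12,-2],[0,0,32]],[5,[-20,-15,-2],[0,0,40]],[5,[-24,-18,-2],[0,0,48]],[5,[-28,-21,-2],[0,0,56]],[5,[-32,-24,-2],[0,0,64]],[5,[-36,-27,-2],[0,0,72]],[5,[-40,-30,-2],[0,0,75.6]],[5,[-44,-33,-2],[0,0,75.6]],[5,[-48.3,-36.4,-2],[0,0,75.6]]]'

```text
time: 1.35
eef_pos: [0.5285, 0.1378, 0.3122]
tcp_rot: [-2.221, -2.222, -0.0]
wrist_force: [1.2, 0.7, -0.4]
width: 0.0499
```

```bash
python3 - <<'E'
from h import *
s=state();P=campose("wrist",s);im=snap("wrist","w1.png");t=state()
for k in("time","eef_pos","tcp_rot","wrist_force"):print(k,t[k])
print(R.from_rotvec(t["tcp_rot"]).as_matrix().round(4))
print("proj tab",proj(P,[.5325,.133,.132]),"pin",proj(P,[.57,-.16,.135]))
E
```

```text
time 1.4
eef_pos [0.53273046 0.13262831 0.31216274]
tcp_rot [2.22165536e+00 2.21661600e+00 4.53668210e-04]
wrist_force [ 4.88408793 -6.91666787 -0.90588407]
[[ 0.0023  1.      0.0025]
 [ 1.     -0.0023 -0.0021]
 [-0.0021  0.0025 -1.    ]]
proj tab [264.12769977 200.2701833 ] pin [292.26468453 417.9283774 ]
```

View pics/w1.png

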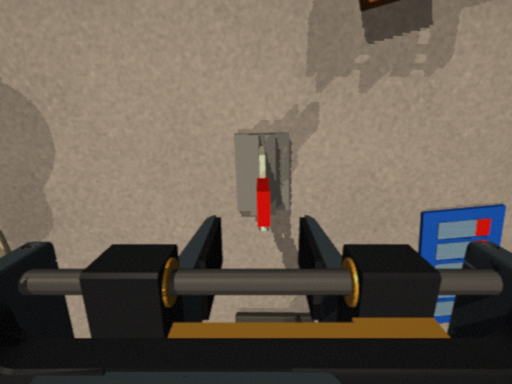

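The tab sits between the fingers in this view, at about (264,203), with the groove nearly vertical. I'll measure the tab's yaw and centre.

```bash
python3 - <<'E'
from h import *
s=state();P=campose("wrist",s);im=snap("wrist","w2.png")
h=cv2.cvtColor(im,cv2.COLOR_RGB2HSV); m=cv2.inRange(h,(0,190,60),(6,255,255))|cv2.inRange(h,(174,190,60),(180,255,255))
m[:,:230]=0;m[:,300:]=0;m[240:]=0
c=max(cv2.findContours(m,0,1)[0],key=cv2.contourArea)
r=cv2.minAreaRect(c);print(r)
for v in range(177,230,6):
    u=np.where(m[v])[0]; 
    if len(u):print(v,u.min(),u.max(),im[v,(u.min()+u.max())//2],onz(P,(u.min()+u.max()+1)/2,v,.159)[:2].round(4))
for v in range(135,176,5):  # groove/plate
    g=im[v,230:300].astype(int); b=np.where(g.min(1)>140)[0]+230; print(v,b.min() if len(b) else 0,b.max() if len(b) else 0)
for f in("eef_pos","wrist_force"):print(state()[f])
E
```

```text
((258.0, 196.5), (47.0, 12.0), 90.0)
177 253 263 [140   4   3] [0.5317 0.1577]
183 252 263 [138   8   4] [0.5312 0.1522]
189 252 264 [200  16   6] [0.5316 0.1467]
195 252 264 [201  20  11] [0.5316 0.1411]
201 252 264 [200  13   7] [0.5316 0.1354]
207 253 264 [200  16   6] [0.532  0.1297]
213 253 264 [199  15   8] [0.532  0.1238]
219 253 264 [198  16   7] [0.532  0.1179]
135 0 0
140 0 0
145 0 0
150 255 259
155 255 259
160 255 259
165 255 259
170 256 258
175 0 0
[0.5306872  0.1352663  0.31195588]
[-0.60376652  0.51669404  0.70058258]
```

send_rows --rows '[[5,[0,0,2.5],[0,0,0]],[5,[0,0,5],[0,0,0]],[5,[0,0,7.5],[0,0,0]],[5,[0,0,9],[0,0,0]],[5,[0,0,10],[0,0,0]],[5,[0,0,10],[0,0,0]],[5,[0,0,10],[0,0,0]]]'

```text
time: 2.15
eef_pos: [0.5277, 0.1398, 0.2127]
tcp_rot: [2.221, 2.222, 0.001]
wrist_force: [0.5, -0.4, 0.5]
width: 0.0501
```

send_rows --rows '[[5,[-0.35,0.2,0],[0,0,0]],[5,[-0.68,0.43,0],[0,0,0]],[5,[-0.68,0.43,0],[0,0,0]],[5,[-0.68,0.43,0],[0,0,0]]]'

```text
time: 2.55
eef_pos: [0.532, 0.1327, 0.2125]
tcp_rot: [2.221, 2.221, 0.001]
wrist_force: [0.4, -0.2, -0.2]
width: 0.0505
```

```bash
python3 - <<'E'
from h import *
s=state();P=campose("wrist",s);im=snap("wrist","w3.png")
h=cv2.cvtColor(im,cv2.COLOR_RGB2HSV); m=cv2.inRange(h,(0,190,60),(6,255,255))|cv2.inRange(h,(174,190,60),(180,255,255))
m[:,:200]=0;m[:,330:]=0
n,l,st,ce=cv2.connectedComponentsWithStats(m);i=1+st[1:,4].argmax();print(st[i])
m=(l==i)
for v in range(st[i][1],st[i][1]+st[i][3],6):
    u=np.where(m[v])[0]; print(v,u.min(),u.max(),im[v,(u.min()+u.max())//2],onz(P,(u.min()+u.max()+1)/2,v,.159)[:2].round(4))
for f in("eef_pos","tcp_rot","wrist_force"):print(s[f])
E
```

```text
[ 248  202   21   67 1282]
202 252 266 [147  36  24] [0.5316 0.1671]
208 251 266 [144  10   3] [0.5314 0.1637]
214 250 267 [142   9   7] [0.5314 0.1602]
220 250 267 [142   8   0] [0.5314 0.1567]
226 249 268 [140   9   0] [0.5314 0.1531]
232 248 268 [183   9   4] [0.5311 0.1495]
238 249 268 [188  12   4] [0.5313 0.1459]
244 249 268 [189  13   3] [0.5313 0.1422]
250 249 268 [188  12   3] [0.5313 0.1384]
256 249 268 [187   9   0] [0.5313 0.1347]
262 249 268 [189  11   5] [0.5313 0.1308]
268 250 268 [148  20  15] [0.5316 0.1269]
[0.53201819 0.13269079 0.21248731]
[2.22115942e+00 2.22141151e+00 6.15594460e-04]
[ 0.38100397 -0.17109399 -0.21122485]
```

send_rows --rows '[[5,[0,-0.07,1],[0,0,0]],[5,[0,-0.07,2],[0,0,0]],[5,[0,-0.07,2],[0,0,0]],[2.5,[0,-0.07,2],[0,0,0]],[2.5,[0,-0.07,2],[0,0,0]],[0.8,[0,-0.07,2],[0,0,0]],[0.8,[0,-0.07,2],[0,0,0]],[0.8,[0,-0.07,2],[0,0,0]],[0.8,[0,-0.07,2],[0,0,0]]]' --grip_force 30

```text
time: 3.5
eef_pos: [0.5314, 0.1329, 0.1924]
tcp_rot: [2.22, 2.222, 0.001]
wrist_force: [0.9, -0.0, 0.7]
width: 0.0118
```

send_rows --rows '[[0.8,[0,0,-0.5],[0,0,0]],[0.8,[0,0,-1.2],[0,0,0]],[0.8,[0,0,-2],[0,0,0]],[0.8,[0,0,-3],[0,0,0]],[0.8,[0,0,-4],[0,0,0]],[0.8,[0,0,-5],[0,0,0]],[0.8,[0,0,-6],[0,0,0]],[0.8,[0,0,-6],[0,0,0]]]'

```text
time: 4.3
eef_pos: [0.5317, 0.1329, 0.2538]
tcp_rot: [2.22, 2.221, 0.003]
wrist_force: [-0.4, 0.1, -1.9]
width: 0.0121
```

```bash
python3 - <<'E'
from h import *
print({k:state()[k] for k in("time","eef_pos","wrist_force","width")})
Ps,Pt=campose("side"),campose("top")
S,T=snap("side","side1.png"),snap("top","top1.png")
a=cv2.resize(S[120:310,180:310],None,fx=3.1,fy=3.1,interpolation=2)[:,:,::-1]
b=cv2.resize(T[170:230,285:345],None,fx=6.5,fy=6.5,interpolation=2)[:,:,::-1]
o=np.zeros((a.shape[0],a.shape[1]+b.shape[1],3),np.uint8);o[:,:a.shape[1]]=a;o[:b.shape[0],a.shape[1]:]=b
print(o.shape);cv2.imwrite("pics/crop2.png",o)
E
```

```text
{'time': 4.3, 'eef_pos': array([0.53165704, 0.13293237, 0.25382892]), 'wrist_force': array([-0.43029747,  0.13213963, -1.89142615]), 'width': 0.012138549395363992}
(589, 793, 3)
```

View pics/crop2.png

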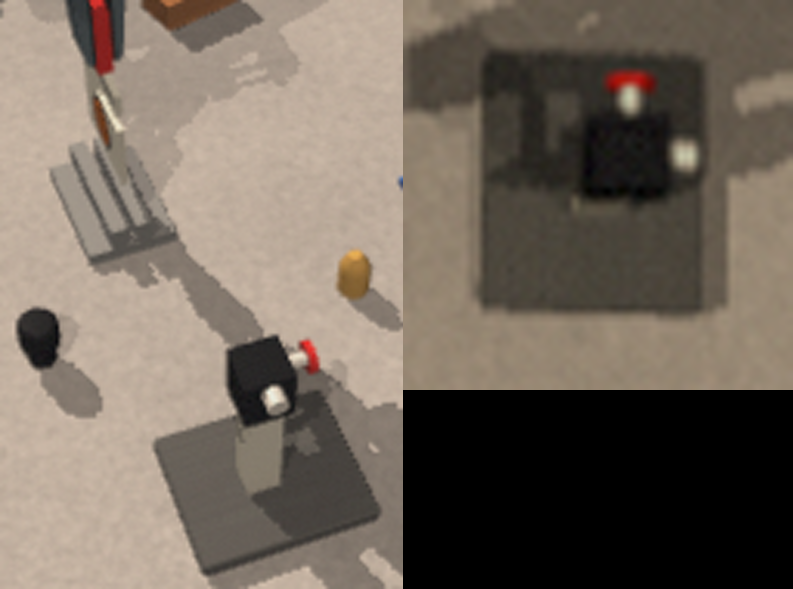

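The plate is out of the groove, held between the pads. In the top crop the base spans about (484..704, 52..311), the carriage's top (583..667, 115..198), the pin is at (629,97) and the head at (630,80). Now the stand's pose.

```bash
python3 - <<'E'
from h import *
Ps,Pt=campose("side"),campose("top")
T=cv2.imread("pics/top1.png")
f=lambda x,y:(285+(x-403)/6.5-.42,170+y/6.5-.42)
C=[onz(Pt,*f(*p),.014)[:2] for p in((484,52),(704,58),(703,309),(480,311))]
print(np.round(C,4)); C=np.array(C)
print("long",np.hypot(*(C[0]-C[3])),"yawx",np.degrees(np.arctan2(*(C[0]-C[3])[::-1])),np.degrees(np.arctan2(*(C[1]-C[2])[::-1])),"wid",np.hypot(*(C[3]-C[2])))
c=C.mean(0);print("base ctr",c," => col",c-[.005,0],"pin",c+[.019,0])
for pz in(.13,.14):
    print("carr corners",[onz(Pt,*f(*p),pz+.01)[:2].round(4) for p in((583,115),(667,115),(667,198),(583,198))])
    print("pin top mid",onz(Pt,*f(629,97),pz+.005).round(4),"head top",onz(Pt,*f(630,78),pz+.011).round(4))
# side: carriage crop corners top-left(228,350), top-right(280,337), near bottom-left(246,424); pin end at head
g=lambda x,y:(180+x/3.1-.34,120+y/3.1-.34)
for z in(.12,.13,.14,.15):
    X=[c[0]+.019,c[1],z]; h=[c[0]+.019+.0085,c[1],z]
    q=lambda X:((proj(Ps,X)-[180,120]+.34)*3.1).round(0)
    print(z,"pin",q(X),"head",q(h),"knob-face edge", q([c[0]-.005-.018,c[1]-.018,z+.01]))
E
```

```text
[[ 0.6171 -0.1054]
 [ 0.6165 -0.2164]
 [ 0.4895 -0.2151]
 [ 0.4863 -0.1042]]
long 0.13083160530867502 yawx -0.5491768570620019 -0.5447863672672526 wid 0.11104130409397818
base ctr [ 0.5523567  -0.16026821]  => col [ 0.5473567  -0.16026821] pin [ 0.5713567  -0.16026821]
carr corners [array([ 0.5645, -0.1389]), array([ 0.5653, -0.1776]), array([ 0.5267, -0.1775]), array([ 0.5259, -0.1389])]
pin top mid [ 0.5742 -0.1608  0.135 ] head top [ 0.5821 -0.1604  0.141 ]
carr corners [array([ 0.5628, -0.1375]), array([ 0.5636, -0.176 ]), array([ 0.5253, -0.1759]), array([ 0.5245, -0.1376])]
pin top mid [ 0.5725 -0.1594  0.145 ] head top [ 0.5802 -0.159   0.151 ]
0.12 pin [296. 376.] head [308. 372.] knob-face edge [246. 408.]
0.13 pin [297. 367.] head [309. 363.] knob-face edge [246. 399.]
0.14 pin [298. 358.] head [310. 354.] knob-face edge [247. 390.]
0.15 pin [298. 348.] head [311. 344.] knob-face edge [247. 380.]
```

send_rows --rows '[[0.8,[0,0,-3],[0,0,0]],[0.8,[-1,0.2,-6],[0,0,0]],[0.8,[-4,0.8,-9.3],[0,0,0]],[0.8,[-8,1.4,-9.3],[0,0,0]],[0.8,[-12,2,-9.3],[0,0,0]],[0.8,[-16,2.5,-9.3],[0,0,0]],[0.8,[-20,3,-9.3],[0,0,0]],[0.8,[-24,3.5,-9.3],[0,0,0]],[0.8,[-27,3.83,-9.3],[0,0,0]],[0.8,[-29.2,3.83,-9.3],[0,0,0]],[0.8,[-29.2,3.83,-9.3],[0,0,0]],[0.8,[-29.2,3.83,-9.3],[0,0,0]]]'

```text
time: 5.6
eef_pos: [0.5694, -0.1592, 0.3445]
tcp_rot: [-2.221, -2.22, 0.0]
wrist_force: [-0.2, 0.4, -1.7]
width: 0.012
```

```bash
python3 - <<'E'
from h import *
snapshot("side")
s=state();print({k:s[k] for k in("time","eef_pos","wrist_force","torque","tcp_rot")})
S=snap("side","side2.png")
cv2.imwrite("pics/crop3.png",cv2.resize(S[190:300,220:320],None,fx=5,fy=5,interpolation=2)[:,:,::-1])
E
```

```text
{'time': 5.65, 'eef_pos': array([ 0.5694083 , -0.15860458,  0.34471617]), 'wrist_force': array([ 0.75596382,  0.34567536, -2.0783296 ]), 'torque': array([-0.06166026,  0.03190969, -0.05141044]), 'tcp_rot': array([-2.22015586e+00, -2.22117410e+00,  3.31051398e-04])}
```

View pics/crop3.png

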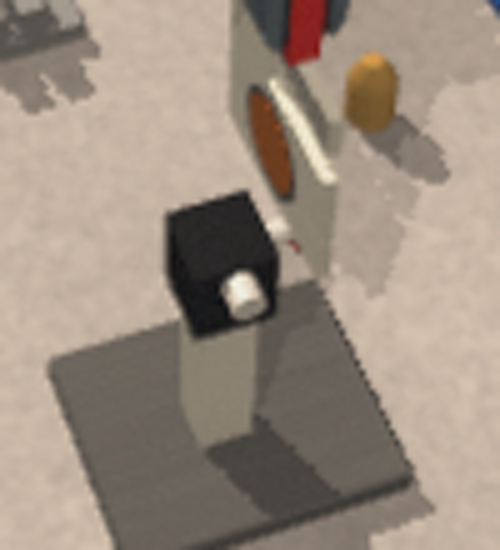

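The plate hangs above the pin with its near lower corner at about crop (325,275), and the pin root shows at (278,228). I'll check that corner against the projection.

```bash
python3 - <<'E'
from h import *
Ps=campose("side");q=lambda X:((proj(Ps,X)-[220,190])*5+2).round(0)
for x in(.5664,.5724): print("corner",q([x,-.2040,.1641]))
for z in(.132,.138,.144): print(z,"pin root",q([.5695-.006,-.159,z]),"head inner",q([.5695+.006,-.159,z]), "carr top near corner",q([.5695-.006,-.177,z+.01]),"far-left",q([.5695-.042,-.177,z+.01]),"far-right", q([.5695-.006,-.141,z+.01]))
E
```

```text
corner [316. 281.]
corner [331. 276.]
0.132 pin root [260. 243.] head inner [288. 234.] carr top near corner [279. 263.] far-left [192. 290.] far-right [243. 193.]
0.138 pin root [260. 234.] head inner [288. 225.] carr top near corner [279. 254.] far-left [192. 281.] far-right [244. 184.]
0.144 pin root [261. 225.] head inner [289. 216.] carr top near corner [280. 244.] far-left [192. 272.] far-right [244. 175.]
```

send_rows --rows '[[0.8,[0,0,0.5],[0,0,0]],[0.8,[0,0,1],[0,0,0]],[0.8,[0,0,1.4],[0,0,0]],[0.8,[0,0,1.6],[0,0,0]],[0.8,[0,0,1.6],[0,0,0]]]'

```text
time: 6.2
eef_pos: [0.5695, -0.159, 0.3288]
tcp_rot: [-2.22, -2.222, 0.0]
wrist_force: [0.7, -0.9, -2.0]
width: 0.0119
```

send_rows --rows '[[0.8,[0,0,0.05],[0,0,0]],[0.8,[0,0,0.1],[0,0,0]],[0.8,[0,0,0.15],[0,0,0]],[0.8,[0,0,0.2],[0,0,0]],[0.8,[0,0,0.2],[0,0,0]]]'

```text
time: 6.7
eef_pos: [0.5696, -0.1591, 0.3272]
tcp_rot: [-2.221, -2.222, 0.0]
wrist_force: [0.1, -0.0, -2.6]
width: 0.0117
```

send_rows --rows '[[0.8,[0,0,0.05],[0,0,0]],[0.8,[0,0,0.1],[0,0,0]],[0.8,[0,0,0.15],[0,0,0]],[0.8,[0,0,0.2],[0,0,0]],[0.8,[0,0,0.2],[0,0,0]]]'

```text
time: 7.2
eef_pos: [0.5696, -0.1591, 0.3252]
tcp_rot: [-2.221, -2.222, 0.0]
wrist_force: [0.2, 0.3, -1.7]
width: 0.0119
```

send_rows --rows '[[0.8,[0,0,0.05],[0,0,0]],[0.8,[0,0,0.1],[0,0,0]],[0.8,[0,0,0.1],[0,0,0]]]'

```text
time: 7.5
eef_pos: [0.5696, -0.1591, 0.3241]
tcp_rot: [-2.221, -2.222, 0.0]
wrist_force: [0.1, 0.0, -1.3]
width: 0.012
```

send_rows --rows '[[0.8,[0,0,0.05],[0,0,0]],[0.8,[0,0,0.1],[0,0,0]],[0.8,[0,0,0.1],[0,0,0]]]'

```text
time: 7.8
eef_pos: [0.5696, -0.1591, 0.3231]
tcp_rot: [-2.221, -2.222, 0.0]
wrist_force: [-0.2, 0.8, -1.6]
width: 0.0119
```

send_rows --rows '[[0.8,[0,0,0.05],[0,0,0]],[0.8,[0,0,0.1],[0,0,0]],[0.8,[0,0,0.1],[0,0,0]]]'

```text
time: 8.1
eef_pos: [0.5697, -0.1592, 0.3227]
tcp_rot: [2.221, 2.222, 0.0]
wrist_force: [-1.7, 0.8, 5.8]
width: 0.012
```

Contact: the lower edge is at about z 0.1425. That is either the pin itself or the tops of the carriage and head, so I'll back off 1 mm and probe sideways to tell which.

send_rows --rows '[[0.8,[0,0,-0.15],[0,0,0]],[0.8,[0,0.05,-0.15],[0,0,0]],[0.8,[0,0.1,-0.15],[0,0,0]],[0.8,[0,0.1,-0.15],[0,0,0]]]'

```text
time: 8.5
eef_pos: [0.5707, -0.1591, 0.3236]
tcp_rot: [-2.221, -2.222, 0.0]
wrist_force: [-0.4, -0.6, -1.9]
width: 0.012
```

send_rows --rows '[[0.8,[0,0.05,0],[0,0,0]],[0.8,[0,0.1,0],[0,0,0]],[0.8,[0,0.1,0],[0,0,0]]]'

```text
time: 8.8
eef_pos: [0.5717, -0.1591, 0.3237]
tcp_rot: [-2.221, -2.222, 0.0]
wrist_force: [0.6, -0.8, -1.3]
width: 0.012
```

send_rows --rows '[[0.8,[0,0.03,0],[0,0,0]],[0.8,[0,0.07,0],[0,0,0]],[0.8,[0,0.07,0],[0,0,0]]]'

```text
time: 9.1
eef_pos: [0.5724, -0.1591, 0.3237]
tcp_rot: [2.221, 2.222, -0.0]
wrist_force: [0.3, 0.2, -1.6]
width: 0.0116
```

send_rows --rows '[[0.8,[0,0.03,0],[0,0,0]],[0.8,[0,0.06,0],[0,0,0]],[0.8,[0,0.06,0],[0,0,0]]]'

```text
time: 9.4
eef_pos: [0.5729, -0.1591, 0.3237]
tcp_rot: [2.221, 2.222, 0.0]
wrist_force: [-0.3, -0.6, -2.3]
width: 0.012
```

send_rows --rows '[[0.8,[0,0.03,0],[0,0,0]],[0.8,[0,0.06,0],[0,0,0]],[0.8,[0,0.06,0],[0,0,0]]]'

```text
time: 9.7
eef_pos: [0.5735, -0.1591, 0.3237]
tcp_rot: [2.221, 2.222, -0.0]
wrist_force: [-0.1, -0.4, -0.0]
width: 0.0119
```

send_rows --rows '[[0.8,[0,0,0.05],[0,0,0]],[0.8,[0,0,0.1],[0,0,0]],[0.8,[0,0,0.1],[0,0,0]]]'

```text
time: 10.0
eef_pos: [0.5735, -0.1592, 0.3228]
tcp_rot: [2.221, 2.222, 0.0]
wrist_force: [-0.5, 0.1, 1.1]
width: 0.0116
```

send_rows --rows '[[0.8,[0,0,0.03],[0,0,0]],[0.8,[0,0,0.05],[0,0,0]],[0.8,[0,0,0.05],[0,0,0]]]'

```text
time: 10.3
eef_pos: [0.5735, -0.1591, 0.3227]
tcp_rot: [2.22, 2.222, 0.0]
wrist_force: [-1.5, 0.5, 6.8]
width: 0.0115
```

send_rows --rows '[[0.8,[0,0,-0.15],[0,0,0]],[0.8,[0,0.03,-0.15],[0,0,0]],[0.8,[0,0.06,-0.15],[0,0,0]],[0.8,[0,0.06,-0.15],[0,0,0]]]'

```text
time: 10.7
eef_pos: [0.5739, -0.1591, 0.3235]
tcp_rot: [-2.22, -2.222, 0.001]
wrist_force: [-2.8, 0.5, -0.5]
width: 0.0119
```

send_rows --rows '[[0.8,[0,0.03,0],[0,0,0]],[0.8,[0,0.06,0],[0,0,0]],[0.8,[0,0.06,0],[0,0,0]]]'

```text
time: 11.0
eef_pos: [0.5742, -0.1591, 0.3235]
tcp_rot: [-2.22, -2.221, 0.001]
wrist_force: [-6.0, 0.1, -0.2]
width: 0.0118
```

send_rows --rows '[[0.8,[0,0.03,0],[0,0,0]],[0.8,[0,0.06,0],[0,0,0]],[0.8,[0,0.06,0],[0,0,0]]]'

```text
time: 11.3
eef_pos: [0.5745, -0.159, 0.3234]
tcp_rot: [-2.22, -2.221, 0.002]
wrist_force: [-7.4, -0.1, 1.6]
width: 0.0119
```

Contact with the head's inner face at TCP x of about 0.5736 shows the plate was on the pin. So the pin is at z = 0.1375 and the gap's centre at x = 0.5706. Next: back off up, go out to +y, and down to slot-entry height (TCP z 0.2529).

send_rows --rows '[[0.8,[0,-0.2,-0.5],[0,0,0]],[0.8,[0,-0.47,-1.5],[0,0,0]],[0.8,[1,-0.47,-2],[0,0,0]],[0.8,[4,-0.47,-2],[0,0,0]],[0.8,[7,-0.47,-2],[0,0,0]],[0.8,[9,-0.47,-1],[0,0,0]],[0.8,[9,-0.47,1.5],[0,0,0]],[0.8,[9,-0.47,4],[0,0,0]],[0.8,[9,-0.47,6],[0,0,0]],[0.8,[9,-0.47,7.08],[0,0,0]],[0.8,[9,-0.47,7.08],[0,0,0]],[0.8,[9,-0.47,7.08],[0,0,0]]]'

```text
time: 12.5
eef_pos: [0.571, -0.069, 0.2538]
tcp_rot: [2.22, 2.221, 0.001]
wrist_force: [-0.2, 0.2, -1.4]
width: 0.0121
```

```bash
python3 - <<'E'
from h import *
snapshot("side")
s=state();print({k:s[k] for k in("time","eef_pos","wrist_force","tcp_rot")})
S=snap("side","side3.png")
cv2.imwrite("pics/crop4.png",cv2.resize(S[170:280,210:310],None,fx=5,fy=5,interpolation=2)[:,:,::-1])
E
```

```text
{'time': 12.55, 'eef_pos': array([ 0.57115412, -0.06913629,  0.25409024]), 'wrist_force': array([-0.25468396,  0.10952447, -0.99037826]), 'tcp_rot': array([2.21987338e+00, 2.22092703e+00, 1.56437376e-03])}
```

View pics/crop4.png

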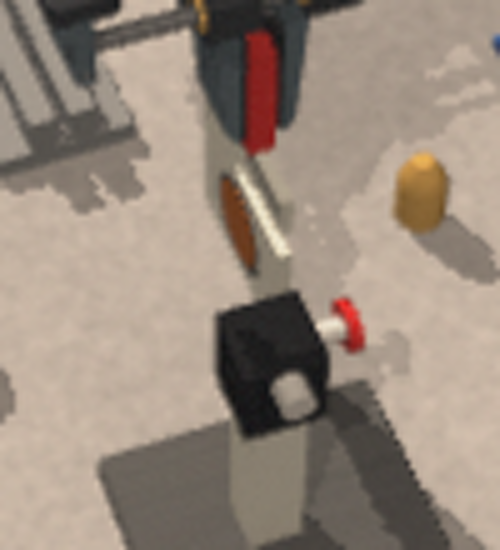

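The plate stands clear beside the pin on the +y side, with the head at crop (348,323) and the pin at (328,330). Moving in along -y in steps.

send_rows --rows '[[0.8,[-0.5,-0.05,0.1],[0,0,0]],[0.8,[-1.5,-0.05,0.1],[0,0,0]],[0.8,[-2.5,-0.05,0.1],[0,0,0]],[0.8,[-3,-0.05,0.1],[0,0,0]],[0.8,[-3,-0.05,0.1],[0,0,0]]]'

```text
time: 13.1
eef_pos: [0.5701, -0.1002, 0.2519]
tcp_rot: [2.222, 2.22, -0.0]
wrist_force: [0.5, -0.1, -1.6]
width: 0.0119
```

send_rows --rows '[[0.8,[-0.2,0,0],[0,0,0]],[0.8,[-0.4,0,0],[0,0,0]],[0.8,[-0.6,0,0],[0,0,0]],[0.8,[-0.8,0,0],[0,0,0]],[0.8,[-1,0,0],[0,0,0]]]'

```text
time: 13.6
eef_pos: [0.5701, -0.1092, 0.2519]
tcp_rot: [-2.221, -2.222, 0.0]
wrist_force: [0.6, -0.2, -1.5]
width: 0.0118
```

send_rows --rows '[[0.8,[-0.2,0,0],[0,0,0]],[0.8,[-0.4,0,0],[0,0,0]],[0.8,[-0.6,0,0],[0,0,0]],[0.8,[-0.8,0,0],[0,0,0]],[0.8,[-1,0,0],[0,0,0]]]'

```text
time: 14.1
eef_pos: [0.5701, -0.1193, 0.2519]
tcp_rot: [-2.221, -2.222, 0.0]
wrist_force: [0.0, -1.0, -1.5]
width: 0.0118
```

send_rows --rows '[[0.8,[0,0.05,-0.1],[0,0,0]],[0.8,[-0.3,0.05,-0.1],[0,0,0]],[0.8,[-0.6,0.05,-0.1],[0,0,0]],[0.8,[-0.9,0.05,-0.1],[0,0,0]],[0.8,[-1.2,0.05,-0.1],[0,0,0]]]'

```text
time: 14.6
eef_pos: [0.5706, -0.1314, 0.2529]
tcp_rot: [-2.221, -2.222, 0.0]
wrist_force: [0.5, -0.3, -2.3]
width: 0.012
```

send_rows --rows '[[0.8,[-0.3,0,0],[0,0,0]],[0.8,[-0.6,0,0],[0,0,0]],[0.8,[-0.9,0,0],[0,0,0]],[0.8,[-1.2,0,0],[0,0,0]],[0.8,[-1.5,0,0],[0,0,0]]]'

```text
time: 15.1
eef_pos: [0.5706, -0.1464, 0.2529]
tcp_rot: [-2.221, -2.222, 0.0]
wrist_force: [-0.2, 0.4, -2.4]
width: 0.0119
```

send_rows --rows '[[0.8,[-0.2,0,0],[0,0,0]],[0.8,[-0.4,0,0],[0,0,0]],[0.8,[-0.6,0,0],[0,0,0]],[0.8,[-0.8,0,0],[0,0,0]],[0.8,[-0.8,0,0],[0,0,0]]]'

```text
time: 15.6
eef_pos: [0.5706, -0.1544, 0.2529]
tcp_rot: [2.221, 2.222, 0.0]
wrist_force: [-0.2, 1.0, -0.8]
width: 0.0119
```

The pin is free in the slot. Now feel for the inner end wall in 1 mm steps.

send_rows --rows '[[0.8,[-0.1,0,0],[0,0,0]],[0.8,[-0.2,0,0],[0,0,0]],[0.8,[-0.3,0,0],[0,0,0]],[0.8,[-0.3,0,0],[0,0,0]]]'

```text
time: 16.0
eef_pos: [0.5706, -0.1572, 0.2529]
tcp_rot: [2.221, 2.222, -0.0]
wrist_force: [0.4, -0.3, -1.9]
width: 0.0113
```

send_rows --rows '[[0.8,[-0.05,0,0],[0,0,0]],[0.8,[-0.1,0,0],[0,0,0]],[0.8,[-0.1,0,0],[0,0,0]]]'

```text
time: 16.3
eef_pos: [0.5706, -0.1582, 0.2529]
tcp_rot: [2.221, 2.222, 0.0]
wrist_force: [0.2, -1.3, -1.4]
width: 0.0117
```

send_rows --rows '[[0.8,[-0.05,0,0],[0,0,0]],[0.8,[-0.1,0,0],[0,0,0]],[0.8,[-0.1,0,0],[0,0,0]]]'

```text
time: 16.6
eef_pos: [0.5706, -0.1592, 0.2529]
tcp_rot: [2.221, 2.222, -0.0]
wrist_force: [0.1, -0.2, -2.9]
width: 0.0115
```

send_rows --rows '[[0.8,[-0.05,0,0],[0,0,0]],[0.8,[-0.1,0,0],[0,0,0]],[0.8,[-0.1,0,0],[0,0,0]]]'

```text
time: 16.9
eef_pos: [0.5706, -0.1602, 0.2529]
tcp_rot: [2.221, 2.222, -0.0]
wrist_force: [0.1, 0.5, -2.4]
width: 0.0123
```

send_rows --rows '[[0.8,[-0.03,0,0],[0,0,0]],[0.8,[-0.06,0,0],[0,0,0]],[0.8,[-0.06,0,0],[0,0,0]]]'

```text
time: 17.2
eef_pos: [0.5706, -0.1607, 0.2529]
tcp_rot: [2.221, 2.222, 0.0]
wrist_force: [-0.4, 1.0, -1.8]
width: 0.0121
```

send_rows --rows '[[0.8,[-0.03,0,0],[0,0,0]],[0.8,[-0.06,0,0],[0,0,0]],[0.8,[-0.06,0,0],[0,0,0]]]'

```text
time: 17.5
eef_pos: [0.5706, -0.1614, 0.2529]
tcp_rot: [-2.221, -2.222, -0.0]
wrist_force: [0.3, -0.0, -2.0]
width: 0.0115
```

send_rows --rows '[[0.8,[-0.03,0,0],[0,0,0]],[0.8,[-0.06,0,0],[0,0,0]],[0.8,[-0.06,0,0],[0,0,0]]]'

```text
time: 17.8
eef_pos: [0.5706, -0.1619, 0.2529]
tcp_rot: [-2.221, -2.222, -0.0]
wrist_force: [0.1, 0.2, -0.8]
width: 0.0122
```

send_rows --rows '[[0.8,[-0.03,0,0],[0,0,0]],[0.8,[-0.06,0,0],[0,0,0]],[0.8,[-0.06,0,0],[0,0,0]]]'

```text
time: 18.1
eef_pos: [0.5706, -0.1622, 0.2529]
tcp_rot: [-2.22, -2.222, -0.001]
wrist_force: [-0.1, 3.5, -2.0]
width: 0.0121
```

send_rows --rows '[[0.8,[-0.03,0,0],[0,0,0]],[0.8,[-0.06,0,0],[0,0,0]],[0.8,[-0.06,0,0],[0,0,0]]]'

```text
time: 18.4
eef_pos: [0.5706, -0.1625, 0.2529]
tcp_rot: [-2.22, -2.221, -0.001]
wrist_force: [0.3, 8.0, -0.4]
width: 0.0113
```

send_rows --rows '[[0.8,[-0.03,0,0],[0,0,0]],[0.8,[-0.06,0,0],[0,0,0]],[0.8,[-0.06,0,0],[0,0,0]]]'

```text
time: 18.7
eef_pos: [0.5706, -0.1628, 0.2529]
tcp_rot: [-2.22, -2.221, -0.002]
wrist_force: [0.2, 9.9, -0.9]
width: 0.0119
```

The wall is felt at TCP y -0.1620, so the seat centre is at -0.1605. Back off to it and lower.

send_rows --rows '[[0.8,[0.15,0,0],[0,0,0]],[0.8,[0.32,0,0],[0,0,0]],[0.8,[0.32,0,0],[0,0,0]],[0.8,[0.32,0,0.2],[0,0,0]],[0.8,[0.32,0,0.3],[0,0,0]],[0.8,[0.32,0,0.4],[0,0,0]],[0.8,[0.32,0,0.4],[0,0,0]]]'

```text
time: 19.4
eef_pos: [0.5705, -0.1606, 0.2487]
tcp_rot: [-2.221, -2.222, 0.0]
wrist_force: [-0.5, -0.6, -2.3]
width: 0.0118
```

send_rows --rows '[[0.8,[0,0,0.1],[0,0,0]],[0.8,[0,0,0.2],[0,0,0]],[0.8,[0,0,0.3],[0,0,0]],[0.8,[0,0,0.3],[0,0,0]]]'

```text
time: 19.8
eef_pos: [0.5705, -0.1605, 0.2457]
tcp_rot: [-2.221, -2.222, 0.0]
wrist_force: [1.1, -1.1, -2.5]
width: 0.0118
```

send_rows --rows '[[0.8,[0,0,0.05],[0,0,0]],[0.8,[0,0,0.1],[0,0,0]],[0.8,[0,0,0.15],[0,0,0]],[0.8,[0,0,0.15],[0,0,0]]]'

```text
time: 20.2
eef_pos: [0.5706, -0.1605, 0.2444]
tcp_rot: [-2.221, -2.222, 0.0]
wrist_force: [0.1, -1.2, -0.8]
width: 0.0116
```

send_rows --rows '[[0.8,[0,0,0.03],[0,0,0]],[0.8,[0,0,0.06],[0,0,0]],[0.8,[0,0,0.06],[0,0,0]]]'

```text
time: 20.5
eef_pos: [0.5706, -0.1605, 0.2438]
tcp_rot: [-2.221, -2.222, 0.0]
wrist_force: [0.1, 0.4, -1.8]
width: 0.0117
```

send_rows --rows '[[0.8,[0,0,0.03],[0,0,0]],[0.8,[0,0,0.06],[0,0,0]],[0.8,[0,0,0.06],[0,0,0]]]'

```text
time: 20.8
eef_pos: [0.5706, -0.1605, 0.2432]
tcp_rot: [-2.221, -2.222, 0.0]
wrist_force: [0.5, -0.2, -1.3]
width: 0.0122
```

send_rows --rows '[[0.8,[0,0,0.02],[0,0,0]],[0.8,[0,0,0.04],[0,0,0]],[0.8,[0,0,0.04],[0,0,0]]]'

```text
time: 21.1
eef_pos: [0.5706, -0.1605, 0.2429]
tcp_rot: [2.221, 2.222, 0.0]
wrist_force: [-0.2, 0.2, 0.3]
width: 0.0116
```

send_rows --rows '[[0.8,[0,0,0.02],[0,0,0]],[0.8,[0,0,0.03],[0,0,0]],[0.8,[0,0,0.03],[0,0,0]]]'

```text
time: 21.4
eef_pos: [0.5707, -0.1606, 0.2427]
tcp_rot: [2.221, 2.222, 0.0]
wrist_force: [-2.0, -0.1, 4.2]
width: 0.012
```

Seated at exactly the predicted height (0.2429). Ease the load slightly, then release.

send_rows --rows '[[0.8,[0,0,-0.02],[0,0,0]],[0.8,[0,0,-0.02],[0,0,0]],[0.8,[0,0,-0.02],[0,0,0]]]' --grip_force 5

```text
time: 21.7
eef_pos: [0.5707, -0.1606, 0.2428]
tcp_rot: [2.221, 2.222, 0.0]
wrist_force: [0.2, -0.0, 2.7]
width: 0.0119
```

send_rows --rows '[[1.3,[0,0,0],[0,0,0]],[1.4,[0,0,0],[0,0,0]],[1.5,[0,0,0],[0,0,0]],[1.7,[0,0,0],[0,0,0]],[2,[0,0,0],[0,0,0]],[2.5,[0,0,0],[0,0,0]],[3,[0,0,0],[0,0,0]],[4,[0,0,0],[0,0,0]],[5,[0,0,0],[0,0,0]],[5,[0,0,0],[0,0,0]]]'

```text
time: 22.7
eef_pos: [0.5706, -0.1605, 0.2427]
tcp_rot: [-2.221, -2.222, 0.0]
wrist_force: [-0.2, 0.2, -0.4]
width: 0.0491
```

```bash
python3 - <<'E'
from h import *
s=state();print({k:s[k] for k in("time","eef_pos","wrist_force","width")})
S=snap("side","side4.png")
cv2.imwrite("pics/crop5.png",cv2.resize(S[180:290,220:320],None,fx=5,fy=5,interpolation=2)[:,:,::-1])
E
```

```text
{'time': 22.7, 'eef_pos': array([ 0.5706077 , -0.16053396,  0.24270633]), 'wrist_force': array([-0.21325538,  0.18806132, -0.39761089]), 'width': 0.04913860014109171}
```

View pics/crop5.png

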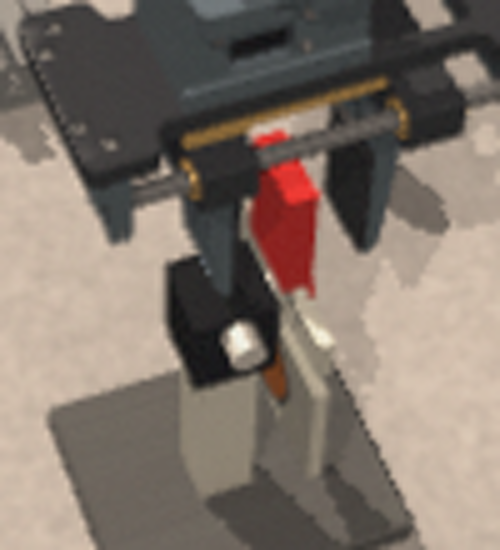

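The plate hangs on the pin with the jaws clear on both sides. Retreating straight up, then checking that it is level and still.

send_rows --rows '[[5,[0,0,-0.5],[0,0,0]],[5,[0,0,-1.5],[0,0,0]],[5,[0,0,-3],[0,0,0]],[5,[0,0,-5],[0,0,0]],[5,[0,0,-8],[0,0,0]],[5,[0,0,-11],[0,0,0]],[5,[4,0,-13],[0,0,0]],[5,[8,0,-14],[0,0,0]],[5,[12,0,-14],[0,0,0]],[5,[12,0,-14],[0,0,0]],[5,[12,0,-14],[0,0,0]],[5,[12,0,-14],[0,0,0]]]'

```text
time: 23.95
eef_pos: [0.5706, -0.0412, 0.3831]
tcp_rot: [2.221, 2.221, -0.0]
wrist_force: [-0.7, -0.2, 0.2]
width: 0.0499
```

```bash
python3 - <<'E'
from h import *
S=snap("side","side5.png"); T=snap("top","top5.png")
for i in range(10): snapshot("wrist")
S2=snap("side","side6.png")
a=S[180:290,220:320].astype(int);b=S2[180:290,220:320].astype(int);print("diff",abs(a-b).max(),(abs(a-b).max(2)>25).sum(),state()["time"])
Ps=campose("side");q=lambda X:((proj(Ps,X)-[220,180])*5+2).round(0)
x,y,z=.5706,-.1605,.1375
print("pred tab -y edge top/bot",q([x,y-.017,z+.072]),q([x,y-.017,z+.017]),"plate -y edge top/bot",q([x,y-.045,z+.017]),q([x,y-.045,z-.075]),"+y low",q([x,y+.0415,z-.075]))
A=cv2.resize(S2[180:290,220:320],None,fx=5,fy=5,interpolation=2)
B=cv2.resize(T[150:210,295:345],None,fx=5.5,fy=5.5,interpolation=2)
o=np.zeros((550,500+B.shape[1],3),np.uint8);o[:,:500]=A;o[:B.shape[0],500:]=B
cv2.imwrite("pics/crop6.png",o[:,:,::-1])
# bystander check: first vs last
for n,f in(("side0","side6"),("top0","top5")):
    d=cv2.absdiff(cv2.imread(f"pics/{n}.png"),cv2.imread(f"pics/{f}.png")).max(2)
E
```

```text
diff 15 0 24.6
pred tab -y edge top/bot [304. 199.] [297. 289.] plate -y edge top/bot [327. 346.] [315. 476.] +y low [235. 313.]
```

View pics/crop6.png

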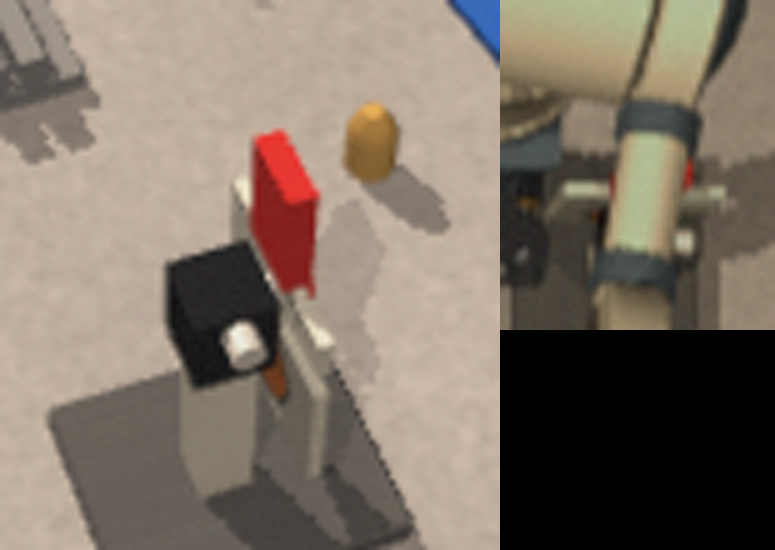

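The free plate's edge matches the seated, level prediction: its near edge runs from about (330,345) to (317,475), against (327,346) to (315,476). The picture didn't change over 0.6 s, so I'm handing in.

```bash
python3 -c "
from rig import *
print(hand_in())"
```

```text
the job is handed in; nothing more can be done
None
```

The filter plate is hanging on the stand's pin, level and still, and the job is handed in at about 24.6 s of the 64 s allowed.

- **Finding the pin:** I lifted the plate straight out of the groove, then touched the pin from above with its lower edge. That put the pin at z ≈ 137.5 mm. A sideways touch on the head's inner face gave the middle of the gap, x ≈ 570.6 mm.
- **Hanging it:** I ran the slot onto the pin from the stand's +y side until the inner end wall was felt. I then backed off 1.5 mm to centre the notch and lowered the plate. It met the pin at exactly the predicted height. The jaws opened and left straight upward.
- **Forces:** the highest force I read during any touch was about 10 N, when feeling the end wall.
- **Last checks:** the plate's near edge lay within about 3 pixels of the level, seated prediction in the 5× enlarged view. Two side views taken about 0.6 s apart showed no change.
- **Not confirmed:**
  - The first touch was ambiguous between the pin and the tops of the carriage and head; the sideways probe settled it.
  - The arm partly hid the plate in the last top view, so the level check rests on the side view alone.
  - I did not compare the bystanders' positions before and after in numbers. I never felt a contact away from the rest and stand.

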